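Pack the sugar into the tea box and latch it tight

ROBOT

A 6-joint arm with a two-finger parallel gripper is mounted at the origin on the work surface. World frame = base frame: x ahead of the robot, y to its left, z up, the work surface at z = 0. Lengths are in m, angles in degrees, forces in N, time in s.
With the tool pointing down it reaches from about 0.325 to 0.775 m from the base axis. Payload 5.5 kg.
Tool frame: the origin (TCP) lies at the centre of the arm's flange, where the gripper is bolted on; the fingertips stand 182 mm ahead of it and the grasp point (between the pads) lies 163 mm ahead of it; z points along the fingers, y is the direction in which the jaws open and shut (so a half turn about z gives the same grasp; the last joint's range is limited). The gripper opens to 88 mm and grips with 3 to 60 N. Pads are 20 mm wide; open, the fingers measure 115 mm over their backs; the gripper's body (75 mm by 178 mm) begins 61 mm behind the grasp point.
Start: joints at [62.24, 5.22, 70.514, -0, 104.267, -3.249], TCP at [0.249, 0.546, 0.405] pointing down, gripper open.
Joint ranges: [-164.24, 164.24], [-49.07, 125.15], [9.68, 141.18], [-86.29, 266.29], [3.28, 154.24], [-151.56, 151.56]. Speed limits (degrees/s): [147.25, 147.25, 172.46, 180, 180, 180].

INTERFACE

Orientations are given as [roll, pitch, yaw] about the fixed x, y, z axes, in that order (R = Rz(yaw) Ry(pitch) Rx(roll)).
In Python, from station import r gives the robot as it stands. The module is installed in compiled form; this text tells all that it offers. Calls block until the motion is done:
- r.reach(position, orientation): joint-space move of the TCP to a pose.
- r.servo_line(position, rotation=None, speed=0.15): straight line of the TCP; rotation=None keeps the orientation; speed is the mean speed in m/s.
- r.move_joints(angles): joint-space move.
- r.let_go() and r.grab(squeeze=None): open the fingers fully, or close them until they stop; squeeze is the grip in N (None keeps the last).
- r.wait(seconds).
- r.inverse_kinematics(position, orientation): joint angles nearest the present ones, or None.
- r.sense(): the state.
- r.snapshot(name): name is "scene" or "top"; returns a dict with "frame" (400x640x3 uint8, red, green, blue), "fx", "fy", "cx", "cy" (pixels), "R" (3x3) and "t" (3): a world point X has camera coordinates R X + t. Camera axes: x right, y down, z forward; pixel columns grow to the right and rows downward; lengths in m; the calibration is good to about 2 mm. A picture is of the moment at which its call begins. There is no depth.
A pose or a line that the arm cannot do raises r.IKError and nothing moves.
- r.hand_in(): hands the job in, once; it reports no verdict.
The state is a dict: "clock": time; "joints": joint angles; "joint_vel": joint speeds; "joint_torque": joint torques, N m; "tcp_pos": TCP position; "orientation": TCP orientation; "contact_force": force on the tool from outside, world axes, zero at the start; "torque": the same for the moment, N m; "opening": finger opening in m.
Only numpy, scipy, OpenCV 4.12 (cv2) and the standard library are available. Lean on these libraries where they do the work, as an engineer would, in place of code of your own. Each camera call takes 0.05 s, during which the arm holds its last target. There are 200 camera calls.

TASK

Set the sugar canister gently upright in the tea box beside the tea tin, shut the lid, hook the latch's wire bail over the keeper on the lid and press the toggle lever right down, past its dead point, so that the lid is pulled tight on its seal. Leave everything else where it is.

Things in the scene. Friction and masses are not known exactly. Their poses are not given: they have to be found in the camera images.
- tub: The tea box: open blue steel box, 140 mm deep (its x) by 190 mm wide (its y) by 120 mm high, walls and floor 4 mm, fixed to the shelf. Origin: centre of its underside; z up; x points out of the face that bears the latch, -x to the lid's hinge. Where it stands and its yaw differ each time.
- lid (a joint): Bamboo lid, 140 x 194 x 12 mm, hinged on the box's back top edge, rad: 0 = tight on the steel rim, grows as it opens (1.57 = upright); a stiff hinge holds it where it is left (about 2 N at its free edge moves it). Starts open. Pushed shut it rests on the springy rubber seal at about 0.024 (front edge 3.4 mm up); only the latch holds it tighter (about 20 N).
- lever (a joint): Toggle lever of the latch, rad: 0 = right down, vertical along the latch face (a stop); grows as it swings out and up: 1.57 = level, 2.3 = upper stop. Light friction holds it. With the bail hooked it turns freely down to about 1.0, then pulls on the lid (some 1 to 4 N at the tip), passes its dead point near 0.25, drives itself to 0 and stays.
- bail (a joint): Wire bail on the lever, rad: 0 = its stop, where it stands 0.70 rad (40 degrees) off the lever on the lid's side; grows as it swings towards the lid. Swings freely under gravity: it starts at the stop, leaning outwards, and falls onto the lid once carried past upright.
- bail_bar (a point): Centre of the bail's brass cross bar: 8 mm thick, 62 mm long, parallel to the box's y. Two thin side wires, 27 mm to either side, join it to a pin through the lever, 59.5 mm away; that pin lies on the lever 15 mm from lever_pivot. The lever lies between the wires. Bar and lever move freely in the plane y = 0 of the tub, so the bar can be pinched and carried.
- keeper_seat (a point): On the lid: where the bar's centre rests when hooked. The keeper is a steel plate 40 mm wide on the middle of the lid's front edge: it slopes 24 degrees down and out from the lid's top to an upturned lip. The lip is 4 to 8 mm outside this point, its top 5 mm above it, level with the lid's top. Axes as the tub's when shut. The bar goes over the lip and down behind it; the lever then draws it to the lip.
- lever_tip (a point): Rolled end of the steel lever (12 mm thick, 30 mm wide), 62 mm from lever_pivot; the lever's strap is 26 mm wide, 5 mm thick.
- lever_pivot (a point): Fixed axis of the lever, parallel to the box's y: in the tub's frame x 88, y 0, z 84 mm, so 18 mm out from the latch face.
- lid_hinge (a point): Middle of the lid's hinge axis, level with the lid's underside: tub frame x -70, z 120 mm. The lid reaches 140 mm from it, the keeper 15 mm more.
- bay (a point): Middle of the free half of the box's floor, where the canister goes: tub frame x 0, y +45, z 4 mm. About 132 mm (x) by 105 mm (y) is free; 10 mm off is no harm.
- canister_mid (a point): Centre, half-way up, of the sugar canister: clear acrylic, white below, diameter 66 mm and 75 mm high, with a black ribbed twist cap, diameter 60 mm, 30 mm high on top; 105 mm high in all, 0.27 to 0.63 kg. Stands upright on the shelf in one of three places (left, right near, right far). The cap is fixed and can be gripped.
- tea_tin_mid (a point): Bystander in the box: centre of the red tea tin with brass lid, 87 (tub x) x 62 (tub y) x 80 mm, at tub y about -50 mm.
- mug_mid (a point): Bystander: middle of the teal enamel mug, diameter 84, 88 mm high, with a handle.
- honey_mid (a point): Bystander: middle of the amber honey jar with yellow cap, diameter 68, 105 mm high.
- tea_glass_mid (a point): Bystander beside the latch: middle of a clear tea glass, diameter 62, 85 mm high.
- strainer_mid (a point): Bystander: middle of the steel tea strainer in its drip cup, diameter 76, 38 mm high, with a handle 115 mm long towards +y.
- coaster_mid (a point): Bystander beside the latch: middle of the wooden coaster, diameter 96, 8 mm thick.
Mind the look-alikes: they are no part of the job. What is shaped like the part that bears canister_mid but pink or purple is not meant.

How it is judged:
By the outcome, as a careful person would: the job done as asked, in the order asked, and still so for the second after the job is handed in, with the robot touching nothing.
It also fails if it takes over 72 s, if anything falls off the work surface, if the arm or the gripper's body presses on something with over 40 N, if the wrist force passes 120 N, or if a joint passes its speed limit or range.

## Working session

There is one attempt and no reset: what is moved stays moved. The work goes in short steps, each a Python script; the robot and the scene stay as the last script left them, time stands still between calls to the robot, and variables do not carry over. Pictures are saved under pics/ and viewed, about 8 in all and at most 12, crops included, and the job is handed in when it is done.

```bash
mkdir -p pics; cat > h.py <<'E'
import numpy as np, cv2
from station import r
def snap(n,f):
    s=r.snapshot(n); cv2.imwrite('pics/'+f+'.png',cv2.cvtColor(s['frame'],cv2.COLOR_RGB2BGR))
    np.savez('pics/'+f+'.npz',**s); return s
def ray(s,u,v):
    R=np.array(s['R']);t=np.array(s['t'])
    d=R.T@np.array([(u-s['cx'])/s['fx'],(v-s['cy'])/s['fy'],1]); return -R.T@t,d
def onz(s,u,v,z):
    c,d=ray(s,u,v); return c+d*(z-c[2])/d[2]
def proj(s,X):
    p=np.array(s['R'])@np.array(X)+np.array(s['t']); return p[0]/p[2]*s['fx']+s['cx'],p[1]/p[2]*s['fy']+s['cy']
E
python3 - <<'E'
from h import *
for n in('scene','top'):
    s=snap(n,n+'0'); print(n,s['fx'],s['cx'],s['cy'],np.round(s['R'],3).tolist(),-np.array(s['R']).T@s['t'])
print(r.sense())
E
```

```text
scene 482.41469013176436 319.13046272297487 188.28944811465874 [[-0.206, 0.978, 0.015], [0.79, 0.175, -0.588], [-0.578, -0.109, -0.809]] [1.24477449 0.10696247 1.11971255]
top 390.491448084839 314.72606232619756 203.28044780322912 [[-0.11, -0.994, 0.003], [-0.973, 0.107, -0.204], [0.203, -0.026, -0.979]] [ 0.31205219 -0.03032616  1.17127041]
{'clock': 0.1, 'joints': array([ 6.22408270e+01,  5.25747866e+00,  7.05731492e+01, -6.72269989e-04,
        1.04265560e+02, -3.24750078e+00]), 'joint_vel': array([ 0.01673142, -0.03568764, -0.10802946, -0.07822151,  0.04386417,
        0.06099138]), 'joint_torque': array([ 2.24317999e-03, -4.47858059e+01, -4.07567632e+01,  6.99024601e-02,
        2.84711161e-02, -1.08701340e-04]), 'tcp_pos': array([0.24894426, 0.54597692, 0.40365148]), 'orientation': array([-1.79903929e+02, -4.79822183e-03,  1.55488159e+02]), 'contact_force': array([ 0.20149473, -0.42219808, -0.37578149]), 'torque': array([ 0.04023864, -0.00569761, -0.00732069]), 'opening': 0.08760425872026657}
```

View pics/scene0.png

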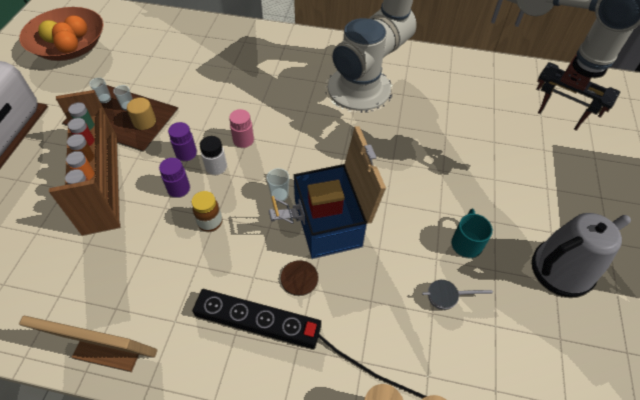

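View pics/top0.png

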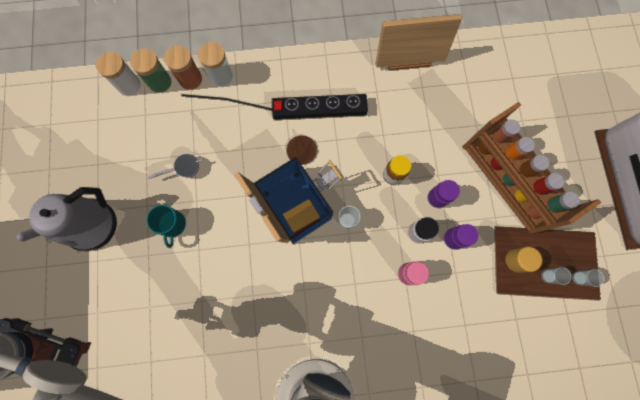

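Candidates: the black-capped clear canister is at scene (212,152) / top (426,230). The purple ones are at scene (182,140) and (175,177), and the pink one at (241,128). Only the black-capped one fits. The tub is at top (292,200), with its latch to the image right and the lid open to the left. I'll enlarge both views.

```bash
python3 - <<'E'
import cv2
a=cv2.imread('pics/top0.png')[130:280,230:450]; cv2.imwrite('pics/topc.png',cv2.resize(a,None,fx=3.6,fy=3.6,interpolation=cv2.INTER_CUBIC))
a=cv2.imread('pics/scene0.png')[115:265,190:390]; cv2.imwrite('pics/scenec.png',cv2.resize(a,None,fx=4,fy=4,interpolation=cv2.INTER_CUBIC))
E
```

```text
(no output)
```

View pics/topc.png

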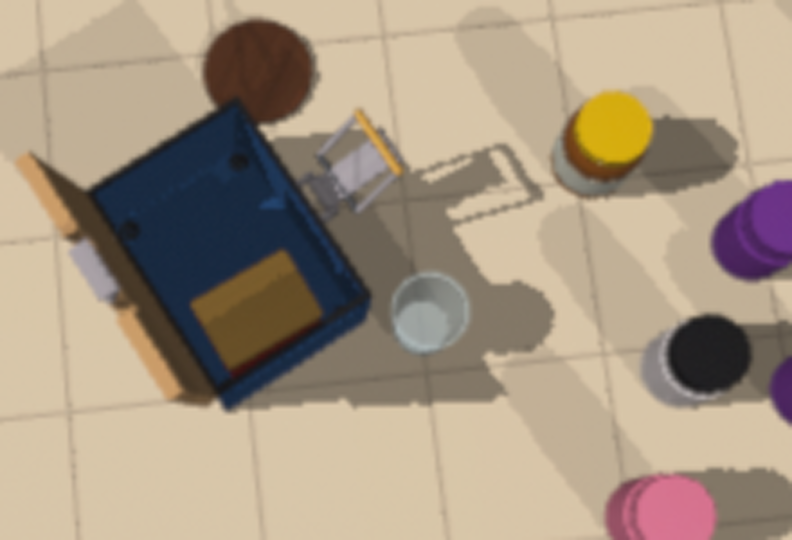

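View pics/scenec.png

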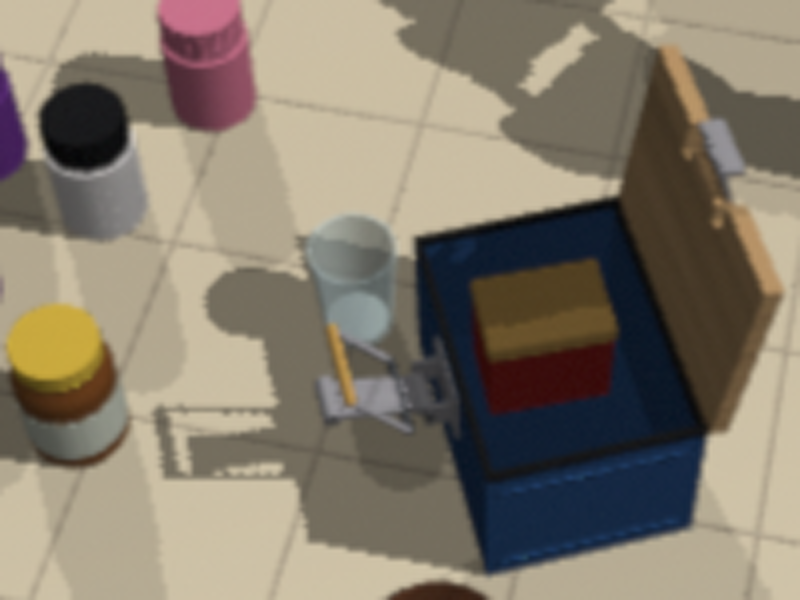

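```bash
cat >> h.py <<'E'
def tri(obs):
    A=np.zeros((3,3));b=np.zeros(3);L=[]
    for s,u,v in obs:
        c,d=ray(s,u,v);d=d/np.linalg.norm(d);P=np.eye(3)-np.outer(d,d);A+=P;b+=P@c;L.append((P,c))
    X=np.linalg.solve(A,b);return X,[round(1e3*np.linalg.norm(P@(X-c)),1) for P,c in L]
E
python3 - <<'E'
from h import *
S=np.load('pics/scene0.npz');T=np.load('pics/top0.npz')
np.set_printoptions(precision=4,suppress=True)
tc=lambda u,v:(u/3.6+230-.36,v/3.6+130-.36); sc=lambda u,v:(u/4+190-.375,v/4+115-.375)
for n,t,s in [('A front +y',(238,98),(490,475)),('B front -y',(370,297),(418,240)),('D back +y',(92,190),(700,432)),('bar e1',(360,113),(349,402)),('bar e2',(398,172),(333,328)),('keeper',(95,270),(722,147)),('lid top c +y',(25,156),(775,285)),('lid top c -y',(178,393),(668,52))]:
    X,e=tri([(T,*tc(*t)),(S,*sc(*s))]); print(n,X,e, onz(T,*tc(*t),.12),onz(S,*sc(*s),.12))
for I,n,roi in((T,'top',(400,450,210,260)),(S,'scene',(195,232,130,170))):
    a,b,c,d=roi; f=I['frame'][c:d,a:b].astype(int); m=(f.max(2)<45).astype(np.uint8)
    k,l,st,ce=cv2.connectedComponentsWithStats(m); i=1+np.argmax(st[1:,4]); print(n,st[i],ce[i]+[a,c])
X=onz(T,*tc(708,353),.105);print('cap',X,onz(S,*sc(85,113),.105))
# glass, mug base, coaster, honey
print('honey',onz(T,*tc(613,128),.105),'glass',onz(T,*tc(430,312),.085),'coaster',onz(T,*tc(260,70),.008),'pink',onz(T,*tc(668,518),.105),'purp',onz(T,464,236,.105),onz(T,448,193,.105))
# yellow bar mask
E
```

```text
A front +y [ 0.6671 -0.0181  0.1227] [np.float64(1.5), np.float64(1.5)] [ 0.6683 -0.0195  0.12  ] [ 0.6654 -0.0169  0.12  ]
B front -y [ 0.4999 -0.1026  0.1172] [np.float64(1.0), np.float64(1.0)] [ 0.4996 -0.1034  0.12  ] [ 0.5019 -0.101   0.12  ]
D back +y [0.607  0.101  0.1179] [np.float64(0.7), np.float64(0.7)] [0.6065 0.1    0.12  ] [0.6082 0.1016 0.12  ]
bar e1 [ 0.6413 -0.1109  0.1331] [np.float64(1.1), np.float64(1.1)] [ 0.6457 -0.113   0.12  ] [ 0.6332 -0.1127  0.12  ]
bar e2 [ 0.5911 -0.1343  0.134 ] [np.float64(0.9), np.float64(0.9)] [ 0.595  -0.1367  0.12  ] [ 0.5817 -0.1368  0.12  ]
keeper [0.5101 0.0846 0.2706] [np.float64(0.9), np.float64(0.9)] [0.5434 0.1027 0.12  ] [0.3795 0.0817 0.12  ]
lid top c +y [0.5951 0.1269 0.2616] [np.float64(1.6), np.float64(1.6)] [0.6393 0.1495 0.12  ] [0.4875 0.132  0.12  ]
lid top c -y [0.4261 0.0401 0.2523] [np.float64(1.6), np.float64(1.6)] [0.4427 0.0484 0.12  ] [0.3008 0.0317 0.12  ]
top [ 16   8  22  20 344] [426.5756 227.9012]
scene [  6   6  20  21 345] [210.6    146.2377]
cap [ 0.4307 -0.3565  0.105 ] [ 0.4328 -0.3559  0.105 ]
honey [ 0.6163 -0.3118  0.105 ] glass [ 0.4888 -0.1512  0.085 ] coaster [ 0.7295 -0.0399  0.008 ] pink [ 0.3112 -0.3058  0.105 ] purp [ 0.3967 -0.4556  0.105 ] [ 0.521  -0.4336  0.105 ]
```

The scene (210,147) / top (426,228) crop shows the black-capped, clear/white canister, and no other object has that cap. Measured values:

| Item | Value |
|---|---|
| Tub centre | about (.5535, -.001) |
| Tub yaw | about -63° |
| Lid angle | about 1.7 rad |
| Lever angle | about 1.8 rad |
| Canister | (.4315, -.356) |

I'll pick it by the cap, with the jaws turned 60° from tub x so that the gripper body clears the lid and the fingers clear the wall.

```bash
cat >> h.py <<'E'
yaw=-63.2; C=np.array([.5535,-.0008])
ex=np.array([np.cos(np.radians(yaw)),np.sin(np.radians(yaw))]); ey=np.array([-ex[1],ex[0]])
def W(x,y,z): return np.array([*(C+x*ex+y*ey),z])          # tub -> world
def st(m=''):
    s=r.sense(); print(m,'t%.1f'%s['clock'],'F',np.round(s['contact_force'],1),'tcp',np.round(s['tcp_pos'],3),'open %.3f'%s['opening'])
    return s
E
python3 - <<'E'
from h import *
for Y in (86.8,-93.2,146.8,-33.2):
    print(Y,[None if q is None else np.round(q).tolist() for q in (r.inverse_kinematics(p,[180,0,Y]) for p in ([.4315,-.356,.264],W(.007,.034,.44),W(.007,.034,.268)))])
E
```

```text
86.8 [[-43.0, 0.0, 90.0, 0.0, 90.0, -40.0], [-3.0, 4.0, 68.0, -0.0, 108.0, 1.0], [-3.0, 4.0, 85.0, -0.0, 90.0, 1.0]]
-93.2 [[-43.0, 0.0, 90.0, -0.0, 90.0, 140.0], None, None]
146.8 [[-43.0, 0.0, 90.0, 0.0, 90.0, -100.0], [-3.0, 4.0, 68.0, 0.0, 108.0, -59.0], [-3.0, 4.0, 85.0, 0.0, 90.0, -59.0]]
-33.2 [[-43.0, 0.0, 90.0, -0.0, 90.0, 80.0], [-3.0, 4.0, 68.0, -0.0, 108.0, 121.0], [-3.0, 4.0, 85.0, -0.0, 90.0, 121.0]]
```

```bash
python3 - <<'E'
from h import *
o=[180,0,86.8]
r.let_go()
q=r.sense()['tcp_pos']; r.servo_line([q[0],q[1],.5],speed=.25)
r.reach([.4315,-.356,.48],o); st('above')
s=snap('top','top1')
r.servo_line([.4315,-.356,.30],speed=.25); r.servo_line([.4315,-.356,.264],speed=.1); st('at')
r.grab(30); st('grip')
r.servo_line([.4315,-.356,.30],speed=.1);st('up')
r.servo_line([.4315,-.356,.445],speed=.25); st('lift')
snap('scene','scene1')
a=cv2.imread('pics/scene1.png')[30:280,130:430]; cv2.imwrite('pics/s1.png',cv2.resize(a,None,fx=2.4,fy=2.4))
E
```

```text
above t4.1 F [-0.2 -0.3 -0.5] tcp [ 0.432 -0.355  0.48 ] open 0.088
at t5.5 F [0.4 0.2 0.9] tcp [ 0.432 -0.356  0.264] open 0.088
grip t6.0 F [-2.8 -0.   3.1] tcp [ 0.431 -0.356  0.264] open 0.060
up t6.6 F [-0.   0.2 -5. ] tcp [ 0.432 -0.356  0.3  ] open 0.059
lift t7.3 F [-0.5  0.3 -5.4] tcp [ 0.432 -0.356  0.443] open 0.059
```

View pics/s1.png

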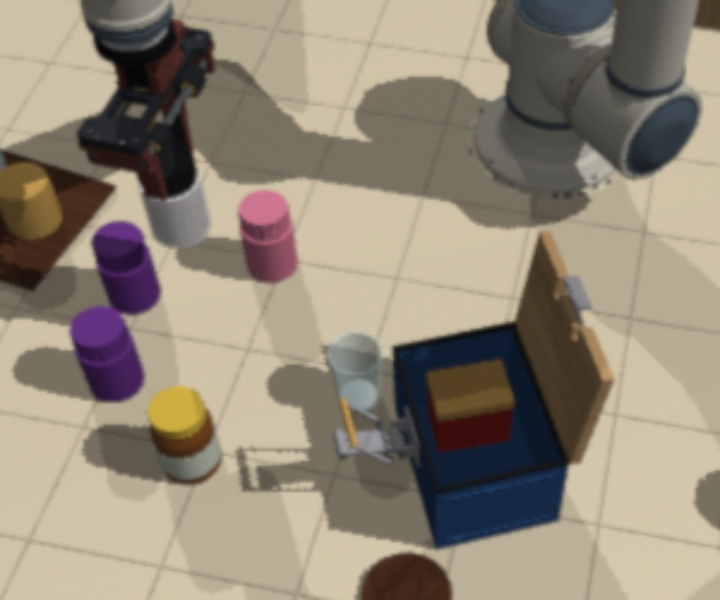

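The canister is held upright at (175,190) in the crop, and nothing else has moved. Next I place it.

```bash
python3 - <<'E'
from h import *
p=W(.007,.034,.445)
r.servo_line(p,speed=.2); f0=st('over')['contact_force'][2]
p[2]=.30; r.servo_line(p,speed=.15); st('low')
p[2]=.274; r.servo_line(p,speed=.06); st()
for z in np.arange(.272,.262,-.001):
    p[2]=z; r.servo_line(p,speed=.03); f=st('z%.3f'%z)['contact_force'][2]
    if f>f0+2.5: break
r.let_go(); r.wait(.2); st('open')
p[2]=.33; r.servo_line(p,speed=.1); p[2]=.5; r.servo_line(p,speed=.3); st('up')
# aside to look
r.reach([.40,.30,.5],[180,0,116.8]); snap('top','top2'); snap('scene','scene2')
a=cv2.imread('pics/top2.png')[130:260,225:355]; b=cv2.imread('pics/scene2.png')[125:265,250:400]
z=lambda i:cv2.resize(i,(400,400),interpolation=cv2.INTER_CUBIC); cv2.imwrite('pics/p2.png',np.hstack([z(a),z(b)]))
E
```

```text
over t9.5 F [-0.4 -0.2 -5. ] tcp [0.587 0.008 0.445] open 0.059
low t10.6 F [-0.9  0.1 -4.7] tcp [0.587 0.008 0.302] open 0.059
 t11.2 F [ 0.7 -0.8 -4.5] tcp [0.587 0.008 0.274] open 0.059
z0.272 t11.4 F [-0.4 -0.2 -5.2] tcp [0.587 0.008 0.272] open 0.059
z0.271 t11.7 F [-0.3  0.9 -5.7] tcp [0.587 0.008 0.271] open 0.059
z0.270 t11.9 F [-0.8  0.5 -4.6] tcp [0.587 0.008 0.27 ] open 0.060
z0.269 t12.2 F [-0.7  0.3 -4.9] tcp [0.587 0.008 0.269] open 0.059
z0.268 t12.4 F [-0.9 -0.3 -2.4] tcp [0.587 0.008 0.269] open 0.059
open t13.3 F [ 0.3 -0.5  0.4] tcp [0.587 0.008 0.268] open 0.088
up t14.7 F [ 0.5 -0.4 -0.8] tcp [0.587 0.008 0.498] open 0.088
```

View pics/p2.png

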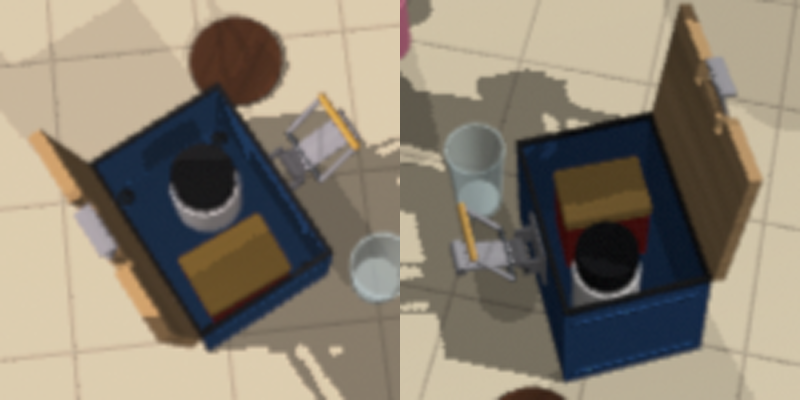

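The canister stands upright on the floor beside the tin, at (205,185) left and (607,265) right. Next I close the lid from behind with closed fingers, at tub y=+45 mm and clear of the keeper.

```bash
python3 - <<'E'
from h import *
o=[180,0,116.8]; Y=.045
def P(th,R=.125):
    c=np.array([-.07,.12])+R*np.array([np.cos(th),np.sin(th)])+.012*np.array([-np.sin(th),np.cos(th)])
    return W(c[0]-.010,Y,c[1]+.182)
r.grab(10)
r.reach(W(-.14,Y,.5),o); st()
r.servo_line(W(-.14,Y,.424),speed=.2); st('behind')
for th in [1.75,1.55,1.35,1.15,.95,.75,.55,.4,.25,.12,.06]:
    r.servo_line(P(th),speed=.12); s=st('th%.2f'%th)
    if np.linalg.norm(s['contact_force'])>20: print('stop');break
for th in [.04,.03,.02,.01,0.]:
    r.servo_line(P(th),speed=.03); s=st('th%.2f'%th)
    if s['contact_force'][2]>7: break
p=s['tcp_pos'].copy(); p[2]=.42; r.servo_line(p,speed=.2); snap('scene','scene3');snap('top','top3')
b=cv2.imread('pics/scene3.png')[125:265,220:390]
cv2.imwrite('pics/p3.png',cv2.resize(b,None,fx=3.5,fy=3.5,interpolation=cv2.INTER_CUBIC))
E
```

```text
t18.3 F [ 0.3 -0.8 -0.9] tcp [0.53  0.145 0.5  ] open 0.000
behind t18.9 F [0.1 0.6 0.1] tcp [0.53  0.145 0.425] open 0.000
th1.75 t19.2 F [0.1 0.6 0.5] tcp [0.542 0.121 0.424] open 0.001
th1.55 t19.6 F [0.3 0.  0. ] tcp [0.553 0.099 0.427] open 0.000
th1.35 t19.9 F [-0.8  0.2  0.3] tcp [0.565 0.077 0.426] open 0.000
th1.15 t20.3 F [-0.2  0.4 -0.3] tcp [0.576 0.055 0.421] open 0.000
th0.95 t20.6 F [0.2 0.1 0.6] tcp [0.586 0.034 0.41 ] open 0.000
th0.75 t21.0 F [-0.3 -0.1 -0.3] tcp [0.595 0.016 0.395] open 0.000
th0.55 t21.4 F [-0.1 -0.4  0.1] tcp [0.603 0.001 0.376] open 0.000
th0.40 t21.7 F [0.6 0.2 0.7] tcp [ 0.607 -0.008  0.361] open 0.000
th0.25 t22.0 F [-0.1  0.4  0.2] tcp [ 0.611 -0.015  0.344] open 0.000
th0.12 t22.3 F [-0.2  0.4  0.4] tcp [ 0.613 -0.019  0.328] open 0.000
th0.06 t22.5 F [ 0.   0.  -0.9] tcp [ 0.613 -0.02   0.321] open 0.000
th0.04 t22.8 F [-0.   1.1 -0.5] tcp [ 0.614 -0.02   0.319] open 0.001
th0.03 t23.0 F [0.  0.3 0.2] tcp [ 0.614 -0.02   0.318] open 0.000
th0.02 t23.3 F [-1.   0.4  2.9] tcp [ 0.614 -0.02   0.317] open 0.000
th0.01 t23.5 F [-2.5  1.4  5. ] tcp [ 0.614 -0.02   0.316] open 0.000
th0.00 t23.8 F [-4.6  1.3  8.9] tcp [ 0.614 -0.021  0.316] open 0.000
```

View pics/p3.png

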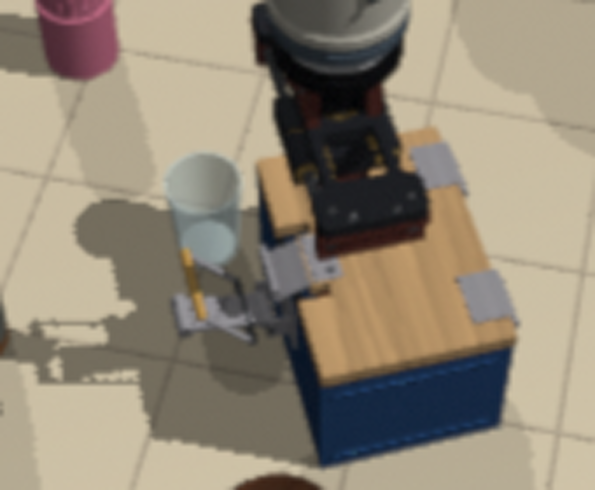

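The lid is shut on its seal and the latch is unchanged, with the bar at (193,283). Next I sweep the bail over past upright with closed fingers.

```bash
python3 - <<'E'
from h import *
r.servo_line(W(.178,0,.42),speed=.25); r.servo_line(W(.178,0,.306),speed=.2); st('down')
for x in [.15,.13,.115,.104]:
    r.servo_line(W(x,0,.306),speed=.08); s=st('x%.3f'%x)
    if np.linalg.norm(s['contact_force'])>10: print('stop');break
r.wait(.3)
r.servo_line(W(.16,0,.306),speed=.15); r.servo_line(W(.16,0,.40),speed=.25)
r.reach(W(.24,-.02,.40),[180,0,116.8]); st()
snap('scene','scene4');snap('top','top4')
b=cv2.imread('pics/scene4.png')[145:235,220:330];a=cv2.imread('pics/top4.png')[140:230,275:385]
z=lambda i:cv2.resize(i,None,fx=3.6,fy=3.6,interpolation=cv2.INTER_CUBIC); cv2.imwrite('pics/p4.png',np.hstack([z(a),z(b)]))
E
```

```text
down t26.0 F [ 0.5 -0.5  0.8] tcp [ 0.634 -0.159  0.308] open 0.000
x0.150 t26.5 F [ 0.5 -0.4 -0. ] tcp [ 0.621 -0.134  0.307] open 0.001
x0.130 t26.9 F [ 0.  -0.5 -0.5] tcp [ 0.612 -0.116  0.306] open 0.000
x0.115 t27.2 F [-0.3  0.5 -0.3] tcp [ 0.605 -0.103  0.306] open 0.000
x0.104 t27.5 F [-0.4 -0.2 -0. ] tcp [ 0.6   -0.093  0.306] open 0.000
 t29.3 F [-0.1  0.4 -0.2] tcp [ 0.644 -0.225  0.397] open 0.000
```

View pics/p4.png

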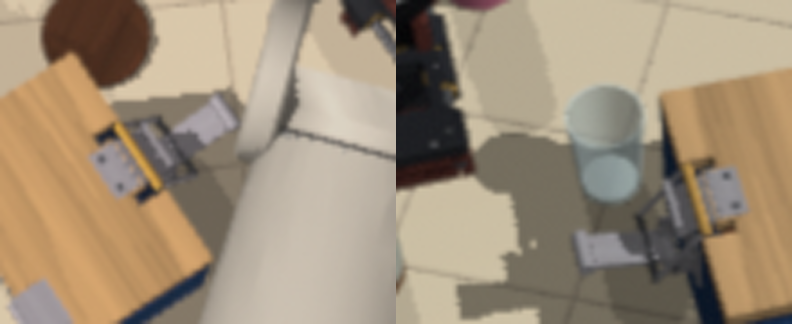

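The bail now lies on the keeper: the bar runs (116,124)-(158,195) left and (687,165)-(708,232) right. The lever is still out. I'll measure the bar and the lever tip.

```bash
python3 - <<'E'
from h import *
T=np.load('pics/top4.npz');S=np.load('pics/scene4.npz')
def bar(I,a,b,c,d):
    h=cv2.cvtColor(I['frame'][c:d,a:b],cv2.COLOR_RGB2HSV); m=((h[...,0]>15)&(h[...,0]<26)&(h[...,1]>165)&(h[...,2]>80)).astype(np.uint8)
    k,l,s,ce=cv2.connectedComponentsWithStats(m,connectivity=8); i=1+np.argmax(s[1:,4]); print(s[i]); return ce[i]+[a,c]
t=bar(T,303,325,168,200); s=bar(S,295,312,185,215); print(t,s)
tc=lambda u,v:(u/3.6+275-.36,v/3.6+140-.36); sc=lambda u,v:((u-396)/3.6+220-.36,v/3.6+145-.36)
def tub(X): d=X[:2]-C; return np.round([d@ex,d@ey,X[2]],4)
for n,p,q in (('bar mask',t,s),('bar eye',tc(138,159),sc(697,199)),('tip',tc(227,110),sc(578,250))):
    X,e=tri([(T,*p),(S,*q)]); print(n,tub(X),e)
for n,X in (('seat',(.075,0,.137)),('lip',(.083,0,.140))): print(n,proj(T,W(*X)),proj(S,W(*X)))
E
```

```text
Traceback (most recent call last):
ValueError: attempt to get argmax of an empty sequence
```

```bash
python3 - <<'E'
from h import *
T=np.load('pics/top4.npz');S=np.load('pics/scene4.npz')
tc=lambda u,v:(u/3.6+275-.36,v/3.6+140-.36); sc=lambda u,v:((u-396)/3.6+220-.36,v/3.6+145-.36)
def tub(X): d=X[:2]-C; return np.round([d@ex,d@ey,X[2]],4)
for n,p,q in (('bar e1',tc(117,125),sc(706,231)),('bar e2',tc(159,193),sc(688,167)),('bar eye',tc(138,159),sc(697,199)),('tip',tc(227,110),sc(578,250))):
    X,e=tri([(T,*p),(S,*q)]); print(n,tub(X),e)
for n,X in (('seat',(.075,0,.137)),('lip',(.083,0,.140))): print(n,proj(T,W(*X)),proj(S,W(*X)))
print(tc(138,159),sc(697,199))
E
```

```text
bar e1 [0.0651 0.0298 0.135 ] [np.float64(0.3), np.float64(0.3)]
bar e2 [ 0.0635 -0.0308  0.1273] [np.float64(0.6), np.float64(0.6)]
bar eye [ 0.0643 -0.0004  0.1306] [np.float64(0.5), np.float64(0.5)]
tip [0.1499 0.0011 0.1008] [np.float64(0.1), np.float64(0.1)]
seat (np.float64(315.9779928865627), np.float64(181.0959051898885)) (np.float64(298.85407246565165), np.float64(199.4373766494912))
lip (np.float64(318.43590044606304), np.float64(179.265937318927)) (np.float64(295.67535770451144), np.float64(199.40517937366678))
(312.9733333333333, 183.80666666666664) (303.2511111111111, 199.91777777777776)
```

The bar lies well behind the lip at tub x≈65–70 mm (the lip is at 81–85), and the lever is at about 1.84 rad. I'll check the IK for the lever press with the tool tilted 35°, then press.

```bash
cat > press.py <<'E'
from h import *
a=np.radians(35); o=[180,-35,116.8]; tx=np.array([-np.cos(a),np.sin(a)]); tz=np.array([-np.sin(a),-np.cos(a)])
def P(L,d=.003,rr=.045):
    t=np.array([np.sin(L),-np.cos(L)]); n=np.array([np.cos(L),np.sin(L)])
    F=np.array([.088,.084])+rr*t+(d+.010*abs(tx@n))*n; q=F-.182*tz
    return W(q[0],.003,q[1])
Ls=[1.9,1.7,1.5,1.3,1.1,.95,.8,.65,.5,.4,.3,.22,.15,.08,.03]
E
python3 - <<'E'
from press import *
ok=[r.inverse_kinematics(P(L),o) is not None for L in Ls]; print(ok)
q=r.inverse_kinematics(P(1.9,.05),o); print(q, r.sense()['joints'])
if all(ok) and q is not None:
    p=P(1.9,.05); r.servo_line([p[0],p[1],max(p[2],.36)],rotation=o,speed=.15); r.servo_line(p,speed=.15); st('start')
    for L in Ls:
        r.servo_line(P(L),speed=.08); s=st('L%.2f'%L)
        if np.linalg.norm(s['contact_force'])>20: print('stop');break
E
```

```text
[True, True, True, True, True, True, True, True, True, True, True, True, True, True, True]
[-24.35052128  29.63986791  54.70306961  25.01265862 121.68648326
 -42.8133653 ] [-2.19929313e+01  1.82904448e+01  5.63084895e+01  3.15429074e-02
  1.05546607e+02 -4.88242916e+01]
start t30.7 F [ 0.5 -0.   0.4] tcp [ 0.654 -0.192  0.304] open 0.000
L1.90 t31.4 F [-0.   0.5  0.3] tcp [ 0.661 -0.206  0.258] open 0.001
L1.70 t31.7 F [ 0.  -0.  -0.6] tcp [ 0.662 -0.21   0.248] open 0.001
L1.50 t32.0 F [-0.  -0.2  0.2] tcp [ 0.663 -0.212  0.237] open 0.000
L1.30 t32.2 F [0.  0.  0.2] tcp [ 0.663 -0.211  0.226] open 0.001
L1.10 t32.5 F [ 0.6 -0.4 -0.2] tcp [ 0.662 -0.209  0.216] open 0.001
L0.95 t32.8 F [-0.   0.5 -0.7] tcp [ 0.66  -0.205  0.209] open 0.000
L0.80 t33.0 F [-0.1  0.7 -0.1] tcp [ 0.659 -0.203  0.205] open 0.001
L0.65 t33.3 F [ 0.8 -0.7  1.8] tcp [ 0.657 -0.2    0.201] open 0.000
L0.50 t33.5 F [ 0.6 -0.8  1.2] tcp [ 0.656 -0.196  0.197] open 0.000
L0.40 t33.8 F [-0.1 -0.4  0.1] tcp [ 0.654 -0.193  0.195] open 0.000
L0.30 t34.0 F [-0.  -0.1  0.1] tcp [ 0.653 -0.191  0.192] open 0.001
L0.22 t34.3 F [-0.4 -0.6  0.2] tcp [ 0.652 -0.188  0.191] open 0.000
L0.15 t34.5 F [ 0.  -0.1  0.2] tcp [ 0.65  -0.186  0.19 ] open 0.001
L0.08 t34.8 F [-0.2  0.2 -0. ] tcp [ 0.649 -0.184  0.189] open 0.001
L0.03 t35.0 F [0.6 0.4 0. ] tcp [ 0.648 -0.182  0.188] open 0.000
```

```bash
python3 - <<'E'
from press import *
p=P(.3,.06); r.servo_line(p,speed=.15); p[2]=.40; r.servo_line(p,speed=.25)
r.reach(W(.28,-.12,.42),[180,0,116.8]); st()
snap('scene','scene5');snap('top','top5')
b=cv2.imread('pics/scene5.png')[145:245,230:330];a=cv2.imread('pics/top5.png')[140:240,265:365]
z=lambda i:cv2.resize(i,None,fx=4,fy=4,interpolation=cv2.INTER_CUBIC); cv2.imwrite('pics/p5.png',np.hstack([z(a),z(b)]))
E
```

```text
t37.2 F [ 1.1 -0.1 -0.9] tcp [ 0.573 -0.304  0.419] open 0.000
```

View pics/p5.png

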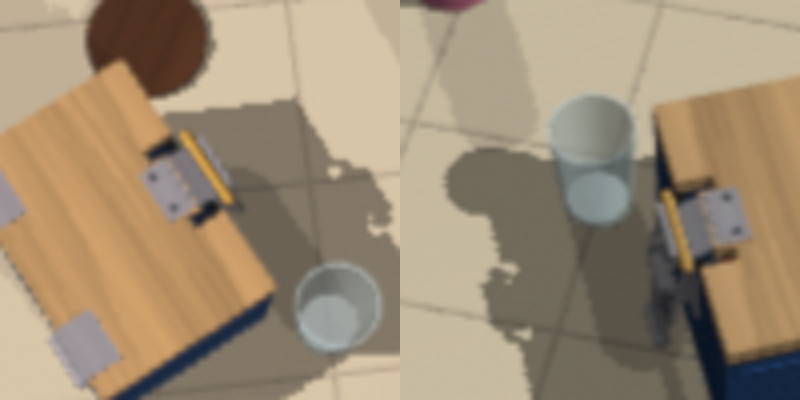

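The bar lies behind the lip, which shows as a grey strip just outside it at (215,150) left and (668,215) right. The lever hangs down the face at (660,300) right. I'll check the numbers.

```bash
python3 - <<'E'
from press import *
T=np.load('pics/top5.npz');S=np.load('pics/scene5.npz')
tc=lambda u,v:(u/4+265-.375,v/4+140-.375); sc=lambda u,v:((u-400)/4+230-.375,v/4+145-.375)
X,e=tri([(T,*tc(207,168)),(S,*sc(678,230))]); d=X[:2]-C; print('bar tub',d@ex,d@ey,X[2],e)
for n,Y in(('lid +y front top corner',.097),):
    X,e=tri([(T,*tc(124,60)),(S,*sc(730,362))]); d=X[:2]-C; print(n,d@ex,d@ey,X[2],e)
for L in (0,.15,.3,.5):
    u,v=proj(S,W(.088+.062*np.sin(L),0,.084-.062*np.cos(L))); print('tip pred L',L,'crop px',round((u-230+.375)*4+400),round((v-145+.375)*4))
b=cv2.imread('pics/scene5.png')[185:240,275:325]; cv2.imwrite('pics/p6.png',cv2.convertScaleAbs(cv2.resize(b,None,fx=10,fy=10,interpolation=cv2.INTER_CUBIC),alpha=2.2,beta=10))
E
```

```text
bar tub 0.07570636727805026 0.0007182153457514572 0.12666865477749165 [np.float64(1.0), np.float64(1.0)]
lid +y front top corner 0.06885639997950196 0.09905926905721789 0.1245277009899415 [np.float64(2.3), np.float64(2.3)]
tip pred L 0 crop px 661 322
tip pred L 0.15 crop px 648 324
tip pred L 0.3 crop px 634 325
tip pred L 0.5 crop px 617 325
```

View pics/p6.png

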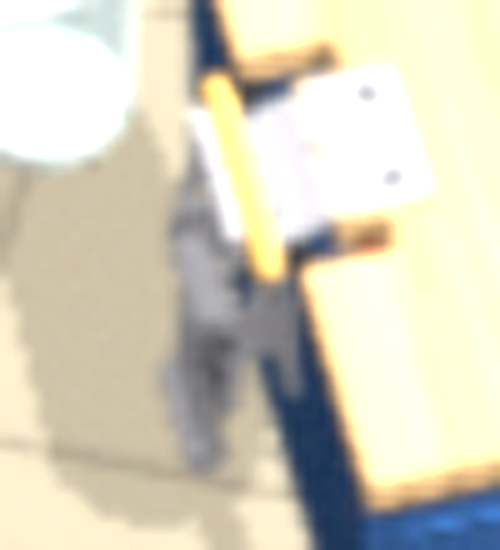

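The bar sits at tub (75.7, 126.7) mm against the seat (77, 127). The lever tip is at crop px (657,326), against (661,322) predicted for 0. I'll make one light confirming press on the lever, then retreat and hand in.

```bash
python3 - <<'E'
from press import *
p=P(.3,.06); r.servo_line([p[0],p[1],.40],rotation=o,speed=.2); r.servo_line(p,speed=.2); r.servo_line(P(.03,.01),speed=.12); st('near')
for d in np.arange(.006,-.008,-.002):
    r.servo_line(P(0,d),speed=.04); s=st('d%.3f'%d)
    if np.linalg.norm(s['contact_force'])>6: break
p=P(.3,.06); r.servo_line(p,speed=.15); p[2]=.40; r.servo_line(p,speed=.25)
r.reach(W(.28,-.12,.42),[180,0,116.8]); st()
S=snap('scene','scene6'); T=snap('top','top6')
T0=np.load('pics/top0.npz')['frame'];S5=np.load('pics/scene5.npz')['frame']
d=cv2.absdiff(S['frame'],S5).max(2); print('latch region diff',d[185:240,275:325].max())
# bystanders: coaster, mug, strainer, pink in top view
for n,(u,v) in dict(coaster=(301,150),mug=(166,221),strainer=(187,166),glass=(349,216)).items():
    print(n,np.median(cv2.absdiff(T['frame'],T0)[v-16:v+16,u-16:u+16]))
E
```

```text
near t39.9 F [-0.3 -0.9  0.1] tcp [ 0.652 -0.189  0.19 ] open 0.000
d0.006 t40.1 F [-0.7 -0.1  0.4] tcp [ 0.649 -0.184  0.188] open 0.001
d0.004 t40.4 F [ 0.2 -0.2 -0. ] tcp [ 0.648 -0.182  0.188] open 0.000
d0.002 t40.6 F [ 0.3  0.3 -0.9] tcp [ 0.647 -0.18   0.188] open 0.001
d0.000 t40.9 F [ 1.1 -2.5 -0.7] tcp [ 0.647 -0.179  0.188] open 0.000
d-0.002 t41.1 F [ 3.  -7.6 -1.5] tcp [ 0.646 -0.178  0.189] open 0.000
 t43.4 F [ 0.8  0.8 -0.3] tcp [ 0.573 -0.304  0.419] open 0.000
latch region diff 25
coaster 1.0
mug 1.0
strainer 8.0
glass 0.0
```

```bash
python3 - <<'E'
from h import *
r.hand_in(); st()
E
```

```text
the job is handed in; nothing more can be done
the job is handed in; nothing more can be done
```

The job is done and handed in at about 43 s of the 72 s allowed. The station gave no verdict.

**What I did**
- I picked the black-capped canister by its cap and set it upright on the box floor beside the tea tin. It touched down with about 2.5 N.
- I pushed the lid shut from behind, swept the bail over behind the keeper lip, and pressed the lever down with the tool tilted.

**Last checks**
- **Bar:** it measured at tub (76, 1, 127) mm, against the expected seat of about (77, 0, 127).
- **Lever:** the tip's pixels match 0 rad within the measuring error. A light second press of about 8 N met a firm stop where the lever should be at 0.
- **Gripper:** it ended clear of everything.

**Disagreements and limits**
- **Canister position:** I aimed for tub (7, 34) mm, about 13 mm from the bay's middle, so that the opening fingers would clear the box wall. In the picture it stood upright and clear of the tin before the lid was shut, but I did not measure it again.
- **Lid corner:** it triangulated about 7 mm too low, with a 2.3 mm ray misfit. I put that down to hand-picked pixels and relied on the bar and lever checks.
- **Bystanders:** the coaster, mug and glass patches are unchanged. The strainer's patch differs slightly (8 grey levels), probably because of the arm's changed shadow. I did not compare the honey jar or the look-alikes numerically, and nothing was moved near them apart from lifting the canister from among them.

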